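# Close the locking guard over the test sample

## Task

One of the two slide fixtures on the bench has a brown ribbed insulator standing in it, ready for a high-voltage test. Squeeze that fixture's red lock tab against its black grip, keep it squeezed while you slide the guard over the insulator until it is fully home, then let go so that the tab springs out and locks the guard there. Leave the guard of the empty fixture as it is.

Things in the scene. Friction and masses are not known exactly. Their poses are not given: they have to be found in the camera images.
- guard_grip (a point): Squeeze point on the guard of the fixture with the brown ribbed insulator: mid-grip, 80 mm above the table (grip top 98), moves along. x = slide direction to home, y = from black to red, z up. Grip across y is 36 mm wide: fixed black plate (50 mm long in x) outer face at y = -18, red sprung tab (40 long) at +18 mm. Fingers fit down to 50 mm above the table. Hood: 45 mm off at +x, top 101 mm up.
- guard (a joint): Slide of that yellow-edged clear guard (hood 100 x 72 mm) on its fixed aluminium base (320 x 115 mm), m: 0 = open, locked (start); 0.115 = home over the insulator, hard stop. Moves along +x of guard_grip, 2 to 3 N drag, only with the tab held pressed: a rack (17 mm pitch) catches a tab let go on the way. From 0.101 on the tab can spring out and lock at home.
- lock_tab (a joint): Press of that guard's red lock tab, m: 0 = sprung out, locked; 0.006 = fully pressed towards the black plate (-y of guard_grip), which does not give: the grip is then 30 mm wide, its middle 3 mm towards -y. The bolt frees the rack beyond 0.004. Spring 3.6 N at rest, 7.2 N fully pressed; a grip of 15 to 30 N does it.
- other_guard (a joint): Slide of the guard on the other fixture, m: identical but empty (no insulator), 0.28 to 0.46 m from the loaded one on either side of it. 0 = open and locked; leave it so.

How it is judged:
By the outcome, as a careful person would: the job done as asked, in the order asked, and still so for the second after the job is handed in, with the robot touching nothing.
It also fails if it takes over 30 s, if anything falls off the work surface, if the arm or the gripper's body presses on something with over 40 N, if the wrist force passes 120 N, or if a joint passes its speed limit or range.

## Robot

A 7-joint arm with a two-finger parallel gripper is mounted at the origin on the work surface. World frame = base frame: x ahead of the robot, y to its left, z up, the work surface at z = 0. Lengths are in m, angles in rad, forces in N, time in s.
With the tool pointing down it reaches from about 0.4 to 0.9 m from the base axis. Payload 5.6 kg.
Tool frame: the origin (TCP) lies on the centre line of the jaws, within the pads' length; the fingertips stand 11 mm ahead of it and the grasp point (between the pads) lies 8 mm behind it; z points along the fingers, y is the line along which they close (so a half turn about z gives the same grasp; the last joint's range is limited). The gripper opens to 92 mm and grips with 3 to 60 N. Pads are 20 mm wide; open, the fingers measure 128 mm over their backs; the gripper's body (75 mm by 189 mm) begins 69 mm behind the grasp point.
Start: joints at [-1.183, 0.468, -0.012, 1.603, 0.006, 1.071, -0.056], TCP at [0.271, 0.591, 0.194] pointing down, gripper open.
Joint ranges: [-2.53, 2.53], [-0.31, 2.02], [-1.57, 1.55], [0.28, 2.44], [-1.29, 4.43], [0.15, 1.84], [-2.92, 2.92]. Speed limits (rad/s): [2.57, 2.57, 3.14, 3.14, 3.14, 3.14, 3.14].

## Interface

Orientations are given as a unit quaternion [w, x, y, z].
In Python, from rig import bot gives the robot as it stands.
- The arm moves only by the tool arm_command, never from a script. Its argument "targets" is a list of rows, each an object with "linear": the shift along the tool's x, y, z normalised to -1 to 1, where 1 is 200 mm, a list of three; "twist": the turn, a rotation vector about the tool's x, y, z normalised to -1 to 1, where 1 is 120 degrees, a list of three. A call has 1 to 20 rows; each row shifts and turns the commanded pose from where the row before left it, along the tool's axes as they then stand; what a row does not reach is not made up. A row lasts 1/12 s, in which the tool goes at most 41.7 mm and 7.16 degrees, less where a joint would pass 70% of its speed; a pose out of reach is approached as far as the arm can. A call with a number of a shift or a turn outside -1 to 1 is refused whole. A call with a gripper value outside its range is refused whole. "gripper" is the gripper command: -1 is shut, 1 is fully open, values between are in proportion, set as the call begins (left out, the last holds). The fingers move at their own pace and stop on an object; the grip force is fixed at half the most. Time passes only in rows, so rows that do not move let the fingers close. It gives the time, the measured TCP pose, the force, the opening and the grip force at its end, in the units of the state.
- bot.read_state(): the state, without advancing time (a new reading comes with each control period).
- bot.get_image(name): name is "scene" or "top" or "wrist"; returns a dict with "image" (420x560x3 uint8, red, green, blue), "mtx" (3x3 intrinsics, pixels), "k1" (the pictures are not rectified: a ray, as slopes to the right and down, at radius r is drawn at 1 + k1 r^2 times it, then the intrinsics apply), "view" (4x4, takes a point from world to camera coordinates). Camera axes: x right, y down, z forward; pixel columns grow to the right and rows downward; lengths in m; the calibration is good to about 2 mm. A picture is of the moment at which its call begins. There is no depth.
- bot.hand_in(): hands the job in; it is judged then, once.
The state is a dict: "clock": time; "joint_pos": joint angles; "joint_velocities": joint speeds; "tau": joint torques, N m; "eef_pos": TCP position; "eef_rot": TCP orientation; "ft_force": force on the tool from outside, world axes, zero at the start; "wrist_torque": the same for the moment, N m; "gripper_width": finger opening in m; "gripper_force": force on a finger pad.
Only numpy, scipy, OpenCV 4.12 (cv2) and the standard library are available. Lean on these libraries where they do the work, as an engineer would, in place of code of your own. Each camera call takes 0.05 s, during which the arm holds its last target. There are 200 camera calls.

## Working session

There is one attempt and no reset: what is moved stays moved. The work goes in short steps, Python scripts to look and compute and a tool call to move; the robot and the scene stay as the last step left them, time stands still between calls to the robot, and variables do not carry over. Pictures are saved under pics/ and viewed, at most 10 in all, crops included, and the job is handed in when it is done.

Besides the shell and the picture viewer there is one more tool, called after "Call:" as name([rows], argument=value, ...), one row to a line, values as JSON. arm_command: Moves the arm, as the interface text tells. Its arguments: {"type":"object","properties":{"targets":{"type":"array","items":{"type":"object","properties":{"linear":{"type":"array","items":{"type":"number"}},"twist":{"type":"array","items":{"type":"number"}}}}},"gripper":{"type":"number"}},"required":["targets"]}

```bash
mkdir -p pics
python3 - <<'E'
from rig import bot
import cv2,pickle
d={}
for n in("scene","top"):
    g=bot.get_image(n);d[n]=g;cv2.imwrite(f"pics/{n}0.png",g["image"][:,:,::-1]);print(n,g["mtx"].tolist(),g["k1"],g["view"].round(3).tolist())
pickle.dump(d,open("d0.pkl","wb"))
s=bot.read_state();print(s)
E
```

```text
scene [[524.8509919411771, 0.0, 281.64105674117616], [0.0, 524.8509919411771, 206.18285190576694], [0.0, 0.0, 1.0]] -0.13470941509357912 [[0.837, 0.547, -0.015, -0.39], [0.466, -0.726, -0.505, -0.183], [-0.287, 0.416, -0.863, 1.018], [0.0, 0.0, 0.0, 1.0]]
top [[537.9842385764196, 0.0, 276.70856138550727], [0.0, 537.9842385764196, 213.1026087612019], [0.0, 0.0, 1.0]] -0.1446335467904115 [[0.007, -1.0, -0.015, -0.017], [-0.989, -0.005, -0.15, 0.48], [0.15, 0.015, -0.989, 1.069], [0.0, 0.0, 0.0, 1.0]]
{'clock': 0.1, 'joint_pos': array([-1.18303662,  0.46829607, -0.01161459,  1.60349994,  0.00602655,
        1.07138867, -0.05631042]), 'joint_velocities': array([-0.00102812, -0.00165937,  0.00119722, -0.00183372, -0.00015881,
        0.00056212,  0.00211249]), 'tau': array([ 1.17566942e-03, -5.21638978e+01, -1.22342154e-02, -2.44357735e+01,
       -5.67420479e-02,  1.41791915e-02,  6.47566276e-05]), 'eef_pos': array([0.27125329, 0.59010317, 0.1933442 ]), 'eef_rot': array([-1.01806718e-04,  2.13743759e-01,  9.76889451e-01, -7.72292453e-04]), 'ft_force': array([ 0.66989605,  0.11026766, -0.43966708]), 'wrist_torque': array([-0.0295433 , -0.02673301, -0.02890944]), 'gripper_force': 0.0, 'gripper_width': 0.09184170693269965}
```

View pics/top0.png

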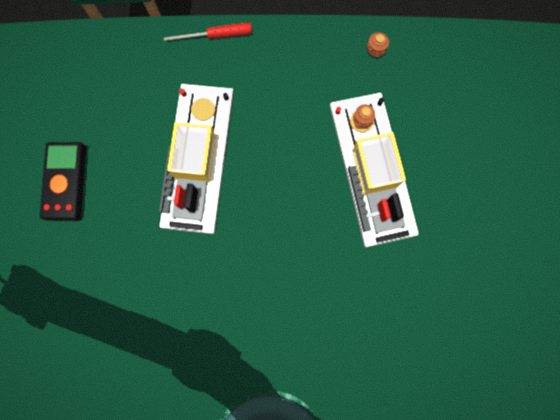

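View pics/scene0.png

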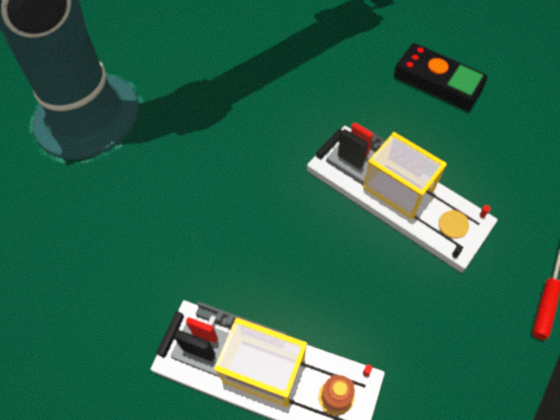

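The top view shows the loaded fixture on the right: insulator (365,115), red tab (385,210), black plate (396,207), hood rim around (379,162). The insulator at (378,44) is loose and the left fixture is empty. The scene view agrees.

```bash
cat > h.py <<'E'
import numpy as np,cv2
def ray(g,px):
    K=g["mtx"];d=(np.asarray(px,float).reshape(-1,2)-K[:2,2])/K[[0,1],[0,1]]
    u=d.copy()
    for _ in range(20): u=d/(1+g["k1"]*(u**2).sum(1,keepdims=True))
    R=g["view"][:3,:3];return -R.T@g["view"][:3,3],np.c_[u,np.ones(len(u))]@R
def plane(g,px,z):
    c,r=ray(g,px);return c+r*((z-c[2])/r[:,2])[:,None]
def proj(g,P):
    q=np.c_[np.atleast_2d(P),np.ones(len(np.atleast_2d(P)))]@g["view"][:3].T
    u=q[:,:2]/q[:,2:];u=u*(1+g["k1"]*(u**2).sum(1,keepdims=True));return u*g["mtx"][[0,1],[0,1]]+g["mtx"][:2,2]
def mask(im,kind):
    h=cv2.cvtColor(im,cv2.COLOR_RGB2HSV);H,S,V=[h[...,i].astype(int) for i in range(3)]
    return {"red":((H<6)|(H>174))&(S>180)&(V>90),"yel":(H>20)&(H<34)&(S>120)&(V>120),"white":(S<60)&(V>150),"black":V<45}[kind].astype(np.uint8)
def blobs(m,roi,amin=20):
    x0,y0,x1,y1=roi;k=np.zeros_like(m);k[y0:y1,x0:x1]=m[y0:y1,x0:x1]
    c,_=cv2.findContours(k,cv2.RETR_EXTERNAL,cv2.CHAIN_APPROX_NONE);return [x for x in c if cv2.contourArea(x)>amin]
E
python3 - <<'E'
from h import *
import pickle
d=pickle.load(open("d0.pkl","rb"));g=d["top"];im=g["image"]
def rect(c,z):
    p=plane(g,c.reshape(-1,2),z)[:,:2];r=cv2.minAreaRect((p*1000).astype(np.float32));return r
roi=(320,85,425,250)
for k,z in(("yel",.101),("red",.098),("black",.098)):
    for c in blobs(mask(im,k),roi): print(k,cv2.boundingRect(c),[np.round(v,1) for v in rect(c,z)])
# whole base: non-green region
hsv=cv2.cvtColor(im,cv2.COLOR_RGB2HSV);m=mask(im,"white")
m=cv2.morphologyEx(m,cv2.MORPH_CLOSE,np.ones((15,15)))
for c in blobs(m,roi,500):
    for z in(0.01,.02,.03): print("base",z,[np.round(v,1) for v in rect(c,z)])
cv2.imwrite("pics/c1.png",np.hstack([cv2.resize(im[85:250,325:425,::-1],None,fx=3.4,fy=3.4,interpolation=cv2.INTER_CUBIC),cv2.resize(d["scene"]["image"][295:420,145:290,::-1],(450,561))]))
E
```

```text
yel (353, 132, 53, 62) [array([ 573. , -213.9]), array([110.8,  90.3]), np.float64(12.7)]
yel (363, 108, 7, 7) [array([ 677.9, -192.5]), array([11.4, 12.2]), np.float64(45.8)]
red (378, 200, 13, 21) [array([ 478.6, -224. ]), array([38.6, 19.2]), np.float64(12.7)]
black (388, 196, 15, 25) [array([ 482.5, -245.3]), array([48.1, 21. ]), np.float64(11.1)]
base 0.01 [array([ 584.6, -219.5]), array([324.8, 118.7]), np.float64(12.8)]
base 0.02 [array([ 582.2, -217.8]), array([321.9, 117.7]), np.float64(12.8)]
base 0.03 [array([ 579.8, -216.2]), array([319. , 116.6]), np.float64(12.8)]
```

View pics/c1.png

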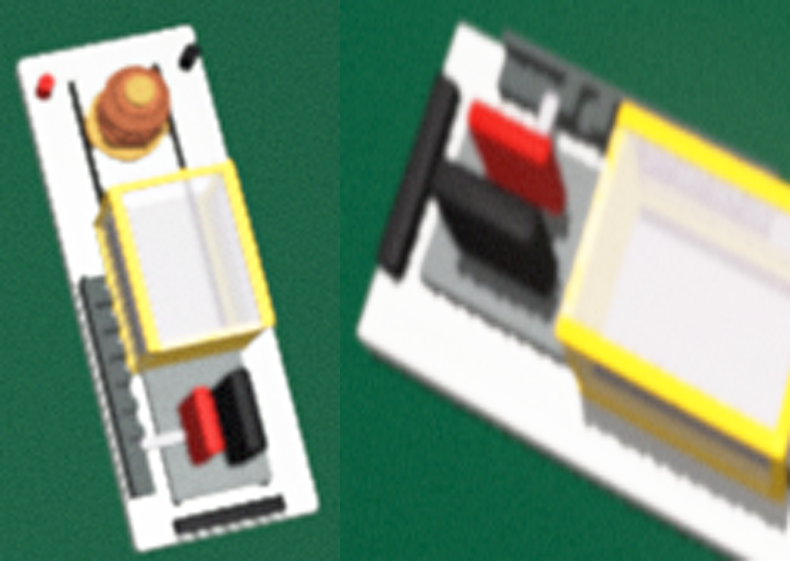

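The crop shows the red tab left of the black plate, with clear space outside both, and the hood just ahead. Next I get the extents in the fixture frame.

Run:
```python
from h import *
import pickle
d=pickle.load(open("d0.pkl","rb"))
a=np.radians(12.75);X=np.array([np.cos(a),np.sin(a)]);Y=np.array([-X[1],X[0]]);O=np.array([.479,-.238])
for n,roi,rois in(("top",(320,85,425,250),0),("scene",(160,310,225,365),0)):
    g=d[n]
    print(n,"cam",ray(g,[[280,210]])[0].round(3))
    for k,z in(("yel",.101),("red",.098),("black",.098)):
        for c in blobs(mask(g["image"],k),roi):
            p=(plane(g,c.reshape(-1,2),z)[:,:2]-O)*1000;u,v=p@X,p@Y
            print(k,cv2.boundingRect(c),"u",u.min().round(1),u.max().round(1),"v",v.min().round(1),v.max().round(1))
p=(np.array([.5822,-.2178])-O)*1000;print("base uv",p@X,p@Y)
from rig import bot
from scipy.spatial.transform import Rotation as R
s=bot.read_state();q=s["eef_rot"];r=R.from_quat(np.r_[q[1:],q[0]]);print(r.as_matrix().round(3))
```

```text
top cam [ 0.315 -0.031  1.128]
yel (353, 132, 53, 62) u 41.6 152.4 v -42.5 47.9
yel (363, 108, 7, 7) u 197.5 210.6 v -6.0 6.9
red (378, 200, 13, 21) u -16.6 22.0 v 4.1 23.3
black (388, 196, 15, 25) u -22.1 25.9 v -17.9 3.2
scene cam [ 0.704 -0.343  0.78 ]
red (187, 318, 29, 24) u -11.0 36.3 v -7.7 11.6
black (162, 316, 52, 45) u -22.4 43.0 v -47.9 10.4
base uv 105.1134156639129 -3.074060419946979
[[-0.909  0.418 -0.001]
 [ 0.418  0.909 -0.001]
 [-0.    -0.002 -1.   ]]
```

Call:
arm_command([
  {"linear": [-0.175,-0.1065,0]},
  {"linear": [-0.175,-0.1065,0]},
  {"linear": [-0.175,-0.1065,0]},
  {"linear": [-0.175,-0.1065,0]},
  {"linear": [-0.175,-0.1065,0]},
  {"linear": [-0.175,-0.1065,0]},
  {"linear": [-0.175,-0.1065,0]},
  {"linear": [-0.175,-0.1065,0]},
  {"linear": [-0.175,-0.1065,0]},
  {"linear": [-0.175,-0.1065,0]},
], gripper=1)

```text
$.targets[0]: bad value
```

Call:
arm_command([
  {"linear": [-0.0783,-0.1893,0]},
  {"linear": [-0.0783,-0.1893,0]},
  {"linear": [-0.0783,-0.1893,0]},
  {"linear": [-0.0783,-0.1893,0]},
  {"linear": [-0.0783,-0.1893,0]},
  {"linear": [-0.0783,-0.1893,0]},
  {"linear": [-0.0783,-0.1893,0]},
  {"linear": [-0.0783,-0.1893,0]},
  {"linear": [-0.0783,-0.1893,0]},
  {"linear": [-0.0783,-0.1893,0]},
  {"linear": [-0.0783,-0.1893,0]},
  {"linear": [-0.0783,-0.1893,0]},
])

```text
$.targets[0]: bad value
```

Call:
arm_command([
  {"linear": [0,0,0],"twist": [0,0,0.0594]},
  {"linear": [0,0,0],"twist": [0,0,0.0594]},
  {"linear": [0,0,0],"twist": [0,0,0.0594]},
  {"linear": [0,0,0],"twist": [0,0,0.0594]},
  {"linear": [0,0,0],"twist": [0,0,0.0594]},
  {"linear": [0,0,0],"twist": [0,0,0.0594]},
  {"linear": [0,0,0],"twist": [0,0,0.0594]},
  {"linear": [0,0,0],"twist": [0,0,0.0594]},
  {"linear": [0,0,0],"twist": [0,0,0.0594]},
  {"linear": [0,0,0],"twist": [0,0,0.0594]},
  {"linear": [0,0,0],"twist": [0,0,0.0594]},
  {"linear": [0,0,0],"twist": [0,0,0.0594]},
  {"linear": [0,0,0],"twist": [0,0,0.0594]},
  {"linear": [0,0,0],"twist": [0,0,0.0594]},
  {"linear": [0,0,0],"twist": [0,0,0.0594]},
  {"linear": [0,0,0],"twist": [0,0,0.0594]},
  {"linear": [0,0,0],"twist": [0,0,0.0594]},
  {"linear": [0,0,0],"twist": [0,0,0.0594]},
  {"linear": [0,0,0],"twist": [0,0,0.0594]},
  {"linear": [0,0,0],"twist": [0,0,0.0594]},
])

```text
clock: 1.77
eef_pos: [0.2712, 0.5903, 0.1937]
eef_rot: [0.0, 0.994, 0.108, -0.0]
ft_force: [0.2, 0.1, 0.3]
gripper_width: 0.0922
gripper_force: 0.0
```

Run:
```python
from rig import bot
import cv2,pickle,numpy as np
from h import *
from scipy.spatial.transform import Rotation as R
g=bot.get_image("wrist");s=bot.read_state();pickle.dump((g,s),open("w1.pkl","wb"))
cv2.imwrite("pics/w1.png",g["image"][:,:,::-1]);print(s["clock"],s["eef_pos"],s["joint_pos"].round(3))
q=s["eef_rot"];print(R.from_quat(np.r_[q[1:],q[0]]).as_matrix().round(4));print(ray(g,[[280,210]])[0])
```

```text
1.8167 [0.27120136 0.59027842 0.19359381] [-1.569  0.499  0.528  1.632 -0.275  1.087 -2.325]
[[ 9.778e-01  2.096e-01 -2.000e-04]
 [ 2.096e-01 -9.778e-01 -1.200e-03]
 [-4.000e-04  1.100e-03 -1.000e+00]]
[0.34329249 0.60660322 0.38363023]
```

View pics/w1.png

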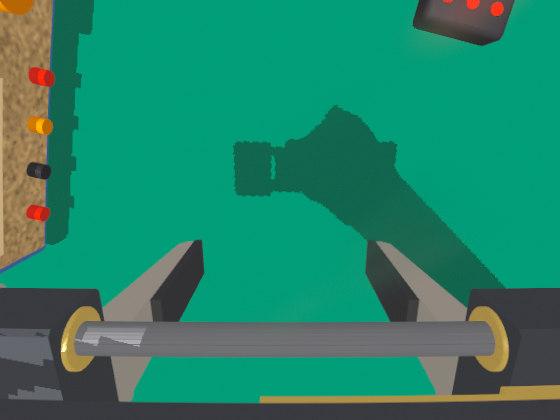

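Call:
arm_command([
  {"linear": [0.0763,0.1903,0],"twist": [0,0,0]},
  {"linear": [0.0763,0.1903,0],"twist": [0,0,0]},
  {"linear": [0.0763,0.1903,0],"twist": [0,0,0]},
  {"linear": [0.0763,0.1903,0],"twist": [0,0,0]},
  {"linear": [0.0763,0.1903,0],"twist": [0,0,0]},
  {"linear": [0.0763,0.1903,0],"twist": [0,0,0]},
  {"linear": [0.0763,0.1903,0],"twist": [0,0,0]},
  {"linear": [0.0763,0.1903,0],"twist": [0,0,0]},
  {"linear": [0.0763,0.1903,0],"twist": [0,0,0]},
  {"linear": [0.0763,0.1903,0],"twist": [0,0,0]},
], gripper=1)

```text
clock: 2.65
eef_pos: [0.5049, 0.2514, 0.1942]
eef_rot: [-0.0, 0.994, 0.113, -0.0]
ft_force: [1.6, 0.7, -0.2]
gripper_width: 0.0917
gripper_force: 0.0
```

Call:
arm_command([
  {"linear": [-0.0507,0.1983,0],"twist": [0,0,0]},
  {"linear": [-0.0507,0.1983,0],"twist": [0,0,0]},
  {"linear": [-0.0507,0.1983,0],"twist": [0,0,0]},
  {"linear": [-0.0507,0.1983,0],"twist": [0,0,0]},
  {"linear": [-0.0507,0.1983,0],"twist": [0,0,0]},
  {"linear": [-0.0507,0.1983,0],"twist": [0,0,0]},
  {"linear": [-0.0507,0.1983,0],"twist": [0,0,0]},
  {"linear": [-0.0507,0.1983,0],"twist": [0,0,0]},
  {"linear": [-0.0507,0.1983,0],"twist": [0,0,0]},
  {"linear": [-0.0507,0.1983,0],"twist": [0,0,0]},
  {"linear": [-0.0507,0.1983,0],"twist": [0,0,0]},
  {"linear": [-0.0507,0.1983,0],"twist": [0,0,-0.005]},
  {"linear": [0,0,0],"twist": [0,0,0]},
  {"linear": [0,0,0],"twist": [0,0,0]},
])

```text
clock: 3.82
eef_pos: [0.4894, -0.2409, 0.1941]
eef_rot: [0.0, 0.993, 0.114, -0.0]
ft_force: [-0.1, 1.2, -0.2]
gripper_width: 0.0917
gripper_force: 0.0
```

Run:
```python
from rig import bot
import cv2,pickle,numpy as np
from h import *
from scipy.spatial.transform import Rotation as R
g=bot.get_image("wrist");s=bot.read_state();pickle.dump((g,s),open("w2.pkl","wb"))
cv2.imwrite("pics/w2.png",g["image"][:,:,::-1]);print(s["clock"],s["eef_pos"],s["joint_pos"].round(3))
q=s["eef_rot"];print(R.from_quat(np.r_[q[1:],q[0]]).as_matrix().round(4));print(ray(g,[[280,210]])[0])
```

```text
3.8667 [ 0.49014952 -0.23839611  0.19379709] [-0.271  0.36   0.828  1.902 -0.31   1.013 -0.645]
[[ 9.730e-01  2.306e-01 -8.000e-04]
 [ 2.306e-01 -9.730e-01  4.000e-04]
 [-7.000e-04 -6.000e-04 -1.000e+00]]
[ 0.5613695  -0.22369449  0.38396039]
```

View pics/w2.png

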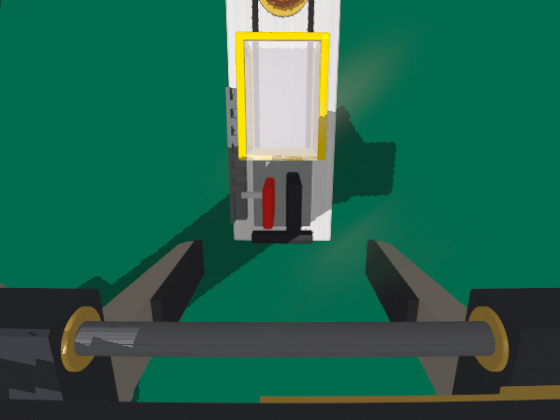

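The wrist view shows the hood rim at (236..330, 33..160), red tab (268,203), black plate (293,203), and clear space around the grip.

Run:
```python
from h import *
import pickle
g,s=pickle.load(open("w2.pkl","rb"))
im=g["image"]
T=s["eef_pos"][:2]
def rect(c,z): return [np.round(v,1) for v in cv2.minAreaRect((plane(g,c.reshape(-1,2),z)[:,:2]*1000).astype(np.float32))]
roi=(225,20,345,232)
m=mask(im,"yel")
for c in blobs(m,(225,28,345,175)): print("yel",cv2.boundingRect(c),rect(c,.101))
a=np.radians(12.9);X=np.array([np.cos(a),np.sin(a)]);Y=np.array([-X[1],X[0]]);O=np.array([.4812,-.2406])
print("TCP uv",(T-O)@X*1000,(T-O)@Y*1000)
for k in("yel","red","black"):
    for c in blobs(mask(im,k),(225,28,345,231) if k!="black" else (282,165,305,231)):
        p=(plane(g,c.reshape(-1,2),.101 if k=="yel" else .098)[:,:2]-O)*1000;u,v=p@X,p@Y
        print(k,cv2.boundingRect(c),"u",u.min().round(1),u.max().round(1),"v",v.min().round(1),v.max().round(1))
# base edges: white along rows -> z plane 0.02
for r in(170,200,230,120,60):
    w=np.where((im[r].astype(int).min(1)>120))[0];w=w[(w>220)&(w<345)]
    p=(plane(g,[[w.min(),r],[w.max(),r]],.02)[:,:2]-O)*1000;print(r,w.min(),w.max(),(p@Y).round(1),(p@X).round(1))
R=g["view"][:3,:3];print(R.round(4))
```

```text
yel (235, 32, 95, 128) [array([ 577.5, -217.6]), array([100.3,  74.8]), np.float64(12.8)]
TCP uv 9.215666917879613 0.15028487618200362
yel (235, 32, 95, 128) u 48.9 149.1 v -36.6 38.3
red (263, 178, 11, 51) u -14.7 31.9 v 8.4 17.8
black (286, 173, 16, 58) u -16.6 36.5 v -16.6 -3.2
170 247 332 [ 40.1 -55.1] [27.3 27.7]
200 248 331 [ 39.8 -55.4] [-7.3 -6.9]
230 234 330 [ 57.2 -55.8] [-43.7 -43.2]
120 227 335 [ 60.4 -56.1] [81.4 81.9]
60 228 338 [ 57.  -56.6] [141.5 142. ]
[[ 2.274e-01 -9.738e-01 -2.000e-04]
 [-9.391e-01 -2.194e-01  2.644e-01]
 [-2.575e-01 -5.990e-02 -9.644e-01]]
```

Call:
arm_command([
  {"linear": [-0.025,0.013,0],"twist": [0,0,0.0035]},
  {"linear": [0,0,0],"twist": [0,0,0]},
  {"linear": [0,0,0.1],"twist": [0,0,0]},
  {"linear": [0,0,0.1],"twist": [0,0,0]},
  {"linear": [0,0,0.1],"twist": [0,0,0]},
  {"linear": [0,0,0],"twist": [0,0,0]},
  {"linear": [0,0,0],"twist": [0,0,0]},
], gripper=1)

```text
clock: 4.45
eef_pos: [0.4862, -0.2403, 0.1338]
eef_rot: [-0.0, 0.994, 0.114, -0.001]
ft_force: [-1.0, -0.5, -0.7]
gripper_width: 0.0918
gripper_force: 0.0
```

Run:
```python
from rig import bot
import cv2,pickle,numpy as np
from h import *
g=bot.get_image("wrist");s=bot.read_state();im=g["image"]
cv2.imwrite("pics/w3.png",im[:,:,::-1])
a=np.radians(12.8);X=np.array([np.cos(a),np.sin(a)]);Y=np.array([-X[1],X[0]]);O=np.array([.4812,-.2406])
T=s["eef_pos"][:2]-O;q=s["eef_rot"];print(s["clock"],s["eef_pos"],"TCP uv",T@X*1000,T@Y*1000,"yaw",np.degrees(2*np.arctan2(q[2],q[1])))
for k in("yel","red"):
    for c in blobs(mask(im,k),(150,0,400,300),80):
        p=(plane(g,c.reshape(-1,2),.101 if k=="yel" else .098)[:,:2]-O)*1000;u,v=p@X,p@Y
        print(k,cv2.boundingRect(c),"u",u.min().round(1),u.max().round(1),"v",v.min().round(1),v.max().round(1))
```

```text
4.5 [ 0.48695292 -0.24097936  0.13479691] TCP uv 5.52590575978818 -1.6444820410349712 yaw 13.029171991090806
yel (223, 1, 122, 166) u 48.1 149.2 v -36.5 38.4
red (259, 186, 15, 65) u -14.7 33.7 v 7.8 18.2
```

View pics/w3.png

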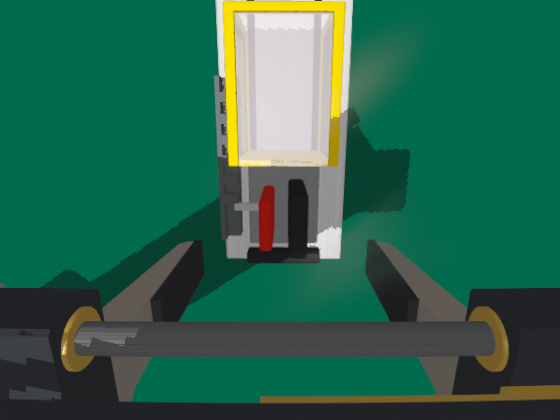

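The grip measures at the same place from nearer, centred between the fingers (red 266, black 298 px, fingers 200 and 368). I go down and close.

Call:
arm_command([
  {"linear": [0,0.004,0.1],"twist": [0,0,0]},
  {"linear": [0,0,0.1],"twist": [0,0,0]},
  {"linear": [0,0,0.1],"twist": [0,0,0]},
  {"linear": [0,0,0.01],"twist": [0,0,0]},
  {"linear": [0,0,0],"twist": [0,0,0]},
  {"linear": [0,0,0],"twist": [0,0,0]},
])

```text
clock: 5.0
eef_pos: [0.4876, -0.2429, 0.0737]
eef_rot: [0.0, 0.994, 0.113, 0.001]
ft_force: [0.3, 0.7, -0.2]
gripper_width: 0.0917
gripper_force: 0.0
```

Call:
arm_command([
  {"linear": [0,0,0],"twist": [0,0,0]},
  {"linear": [0,0,0],"twist": [0,0,0]},
  {"linear": [0,0,0],"twist": [0,0,0]},
  {"linear": [0,0,0],"twist": [0,0,0]},
  {"linear": [0,0,0],"twist": [0,0,0]},
  {"linear": [0,0,0],"twist": [0,0,0]},
  {"linear": [0,0,0],"twist": [0,0,0]},
  {"linear": [0,0,0],"twist": [0,0,0]},
  {"linear": [0,0,0],"twist": [0,0,0]},
  {"linear": [0,0,0],"twist": [0,0,0]},
], gripper=-1)

```text
clock: 5.83
eef_pos: [0.4869, -0.2432, 0.0722]
eef_rot: [0.001, 0.994, 0.113, 0.0]
ft_force: [1.0, -6.0, -1.3]
gripper_width: 0.0274
gripper_force: 29.5
```

Grip is 29.5 N and the tab is pressed. First a short slide to check that it runs free.

Call:
arm_command([
  {"linear": [0.01,0.002,0],"twist": [0,0,0]},
  {"linear": [0.03,0,0],"twist": [0,0,0]},
  {"linear": [0.03,0,0],"twist": [0,0,0]},
  {"linear": [0.03,0,0],"twist": [0,0,0]},
  {"linear": [0,0,0],"twist": [0,0,0]},
])

```text
clock: 6.25
eef_pos: [0.5084, -0.2384, 0.0723]
eef_rot: [0.001, 0.994, 0.113, 0.001]
ft_force: [3.1, -2.4, -0.1]
gripper_width: 0.0274
gripper_force: 30.3
```

Call:
arm_command([
  {"linear": [0.04,0,0],"twist": [0,0,0]},
  {"linear": [0.04,0,0],"twist": [0,0,0]},
  {"linear": [0.04,0,0],"twist": [0,0,0]},
  {"linear": [0.04,0,0],"twist": [0,0,0]},
  {"linear": [0.04,0,0],"twist": [0,0,0]},
  {"linear": [0.04,0,0],"twist": [0,0,0]},
  {"linear": [0.04,0,0],"twist": [0,0,0]},
  {"linear": [0.04,0,0],"twist": [0,0,0]},
  {"linear": [0.04,0,0],"twist": [0,0,0]},
  {"linear": [0.04,0,0],"twist": [0,0,0]},
  {"linear": [0.04,0,0],"twist": [0,0,0]},
  {"linear": [0.02,0,0],"twist": [0,0,0]},
  {"linear": [0,0,0],"twist": [0,0,0]},
  {"linear": [0,0,0],"twist": [0,0,0]},
])

```text
clock: 7.42
eef_pos: [0.598, -0.218, 0.0723]
eef_rot: [0.001, 0.994, 0.113, 0.001]
ft_force: [2.4, -4.8, -1.5]
gripper_width: 0.0274
gripper_force: 30.3
```

```bash
cat > m.py <<'E'
from rig import bot
import cv2,sys
from h import *
g=bot.get_image("wrist");s=bot.read_state();im=g["image"]
cv2.imwrite(sys.argv[1],im[:,:,::-1])
a=np.radians(12.8);X=np.array([np.cos(a),np.sin(a)]);Y=np.array([-X[1],X[0]]);O=np.array([.4812,-.2406])
T=s["eef_pos"][:2]-O;print(s["clock"],s["eef_pos"],"TCP uv",T@X*1000,T@Y*1000,"F along,lat",s["ft_force"][:2]@X,s["ft_force"][:2]@Y)
for k in("yel","red"):
    for c in blobs(mask(im,k),(120,0,420,300),80):
        p=(plane(g,c.reshape(-1,2),.101 if k=="yel" else .098)[:,:2]-O)*1000;u,v=p@X,p@Y
        print(k,cv2.boundingRect(c),"u",u.min().round(1),u.max().round(1),"v",v.min().round(1),v.max().round(1))
E
python3 m.py pics/w4.png
```

```text
7.4667 [ 0.59789817 -0.21796199  0.07228552] TCP uv 118.81355923234445 -3.7788603923287103 F along,lat 2.2777594874688614 -4.877215613553905
yel (191, 0, 170, 183) u 162.4 244.2 v -36.7 38.5
red (256, 203, 20, 90) u 99.4 150.9 v 1.6 11.9
```

View pics/w4.png

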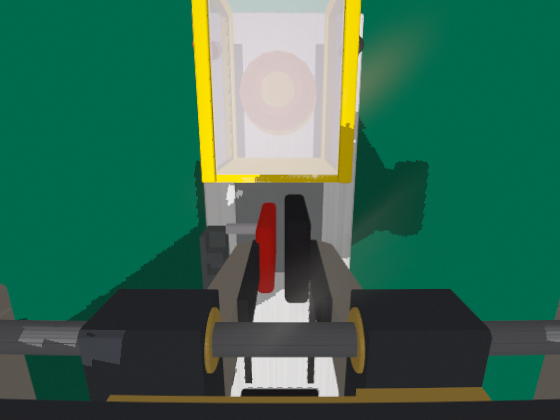

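The guard holds the insulator inside the hood (at 277,92 px), the tab is pressed, and it has moved about 114 mm. I press it on to the stop.

Call:
arm_command([
  {"linear": [0.01,0,0],"twist": [0,0,0]},
  {"linear": [0.005,0,0],"twist": [0,0,0]},
  {"linear": [0,0,0],"twist": [0,0,0]},
  {"linear": [0,0,0],"twist": [0,0,0]},
])

```text
clock: 7.8
eef_pos: [0.5991, -0.2177, 0.0723]
eef_rot: [0.0, 0.994, 0.112, -0.0]
ft_force: [-1.3, -5.0, 1.8]
gripper_width: 0.0273
gripper_force: 30.3
```

Call:
arm_command([
  {"linear": [0.015,0,0],"twist": [0,0,0]},
  {"linear": [0,0,0],"twist": [0,0,0]},
  {"linear": [0,0,0],"twist": [0,0,0]},
])

```text
clock: 8.05
eef_pos: [0.5991, -0.2177, 0.0722]
eef_rot: [-0.0, 0.994, 0.112, -0.003]
ft_force: [-8.6, -4.3, 7.3]
gripper_width: 0.0275
gripper_force: 30.3
```

At the stop: no further motion, and the force has risen to 9 N. I ease the push off, then release.

Call:
arm_command([
  {"linear": [-0.015,0,0],"twist": [0,0,0]},
  {"linear": [0,0,0],"twist": [0,0,0]},
])

```text
clock: 8.22
eef_pos: [0.5991, -0.2177, 0.0723]
eef_rot: [0.0, 0.994, 0.112, 0.0]
ft_force: [-1.1, -5.8, 1.0]
gripper_width: 0.0274
gripper_force: 30.3
```

Call:
arm_command([
  {"linear": [0,0,0],"twist": [0,0,0]},
  {"linear": [0,0,0],"twist": [0,0,0]},
  {"linear": [0,0,0],"twist": [0,0,0]},
  {"linear": [0,0,0],"twist": [0,0,0]},
  {"linear": [0,0,0],"twist": [0,0,0]},
  {"linear": [0,0,0],"twist": [0,0,0]},
  {"linear": [0,0,0],"twist": [0,0,0]},
  {"linear": [0,0,0],"twist": [0,0,0]},
  {"linear": [0,0,0],"twist": [0,0,0]},
  {"linear": [0,0,0],"twist": [0,0,0]},
], gripper=1)

```text
clock: 9.05
eef_pos: [0.5988, -0.2171, 0.0722]
eef_rot: [0.0, 0.994, 0.113, 0.0]
ft_force: [0.2, -0.5, -0.2]
gripper_width: 0.0909
gripper_force: 0.0
```

Call:
arm_command([
  {"linear": [0,0,-0.1],"twist": [0,0,0]},
  {"linear": [0,0,-0.1],"twist": [0,0,0]},
  {"linear": [0,0,-0.1],"twist": [0,0,0]},
  {"linear": [0,0,-0.1],"twist": [0,0,0]},
  {"linear": [0,0,-0.1],"twist": [0,0,0]},
  {"linear": [0,0,-0.1],"twist": [0,0,0]},
  {"linear": [0,0,0],"twist": [0,0,0]},
  {"linear": [0,0,0],"twist": [0,0,0]},
])

```text
clock: 9.72
eef_pos: [0.5993, -0.2173, 0.1931]
eef_rot: [0.0, 0.994, 0.113, 0.001]
ft_force: [-0.1, 0.4, -0.1]
gripper_width: 0.0922
gripper_force: 0.0
```

```bash
python3 m.py pics/w5.png
```

```text
9.7667 [ 0.59863225 -0.21681981  0.19186411] TCP uv 119.78244435058974 -2.8277053950900144 F along,lat 0.007465506209566903 -0.20047497073652779
yel (232, 28, 96, 130) u 163.5 264.3 v -36.7 38.5
red (261, 176, 12, 51) u 100.3 146.6 v 7.9 18.2
```

View pics/w5.png

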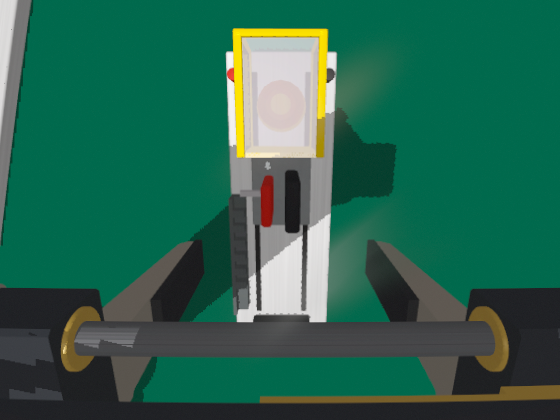

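The hood now stands over the insulator (280,105 px) after 115 mm of travel. The tab at (267,200 px) has sprung back out to +18 mm, and the robot is clear.

```bash
python3 -c "
from rig import bot
print(bot.hand_in())"
```

```text
the job is handed in; nothing more can be done
None
```

The guard is fully home over the brown insulator (about 115 mm of travel, pressed to the stop), its red tab has sprung out to lock it there, the empty fixture was never touched, and the job was handed in at about 9.8 s.

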